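# Refit a gas hob's knob on its D-spindle and hold it pressed in

## Robot

A 6-joint arm with a two-finger parallel gripper is mounted at the origin on the work surface. World frame = base frame: x ahead of the robot, y to its left, z up, the work surface at z = 0. Lengths are in m, angles in rad, forces in N, time in s.
With the tool pointing down it reaches from about 0.375 to 0.975 m from the base axis. Payload 3.8 kg.
Tool frame: the origin (TCP) lies on the mounting face of the last link; the fingertips stand 173 mm ahead of it and the grasp point (between the pads) lies 155 mm ahead of it; z points along the fingers, y is the line along which they close (so a half turn about z gives the same grasp; the last joint's range is limited). The gripper opens to 85 mm and grips with 20 to 120 N. Pads are 22 mm wide; open, the fingers measure 114 mm over their backs; the gripper's body (76 mm by 85 mm) begins 54 mm behind the grasp point. The pads swing forward as they close: fully open they stand 13 mm farther back than shut.
Start: joints at [1.267, 0.264, 1.604, -0, 1.274, -0.037], TCP at [0.178, 0.651, 0.405] pointing down, gripper open.
Joint ranges: [-2.63, 2.63], [-0.94, 2.18], [0.31, 2.57], [-1.31, 4.45], [0, 2.66], [-2.55, 2.55]. Speed limits (rad/s): [2.57, 2.57, 3.14, 3.14, 3.14, 3.14].

## Interface

Orientations are given as a rotation vector (axis times angle).
In Python, from workcell import bot gives the robot as it stands.
- The arm moves only by the tool drive_tool, never from a script. Its argument "increments" is a list of rows, each an object with "delta_pos": the shift along the tool's x, y, z in mm, a list of three; "turn": the turn about the tool's z in rad; "jaw": the opening, from -1 (shut) to 1 (fully open). A call has 1 to 8 rows; each row shifts and turns the commanded pose from where the row before left it, along the tool's axes as they then stand; what a row does not reach is not made up. A row lasts 1/12 s, in which the tool goes at most 41.7 mm and 7.16 degrees, less where a joint would pass 70% of its speed; a pose out of reach is approached as far as the arm can. A call is refused whole if a number of a shift passes 41.7 or a number of a turn 0.125, either way. A call with a gripper value outside its range is refused whole. The fingers move at their own pace and stop on an object; "grip_force" is the grip in N (left out, the last holds). Time passes only in rows, so rows that do not move let the fingers close. It gives the time, the measured TCP pose, the force, the opening and the grip force at its end, in the units of the state.
- bot.read_state(): the state, without advancing time (a new reading comes with each control period).
- bot.read_camera(name): name is "scene" or "top" or "wrist"; returns a dict with "pixels" (480x640x3 uint8, red, green, blue), "fovy" (degrees; the focal length in pixels is half the picture's height over the tangent of half this angle, whatever the lens; pixels are square), "cx", "cy" (the principal point, pixels), "camera_from_world" (4x4, takes a point from world to camera coordinates); the wrist camera has in their place "hand_eye" (4x4, takes a point from camera to tool coordinates, whose origin is the TCP and whose axes are the flange's). Camera axes: x right, y down, z forward; pixel columns grow to the right and rows downward; lengths in m; the calibration is good to about 2 mm. The wrist camera is an equidistant fisheye: a pixel r from the principal point sees the ray r / f radians off the axis. A picture is of the moment at which its call begins: read the wrist's pose just before it. There is no depth.
- bot.finish_job(): hands the job in; it is judged then, once.
The state is a dict: "time": time; "q": joint angles; "joint_vel": joint speeds; "joint_torque": joint torques, N m; "tool_pos": TCP position; "tcp_rot": TCP orientation; "wrist_force": force on the tool from outside, world axes, zero at the start; "torque": the same for the moment, N m; "width": opening from 0.0 (shut) to 1.0 (fully open); "grip_force": force on a finger pad.
Only numpy, scipy, OpenCV 4.12 (cv2) and the standard library are available. Lean on these libraries where they do the work, as an engineer would, in place of code of your own. Each camera call takes 0.05 s, during which the arm holds its last target. There are 200 camera calls.

## Task

Take the loose black cooker knob out of the aluminium dish, turn it so that the flat in its bore matches the flat of the hob's bare D-shaped spindle, and push it fully home. Keep pressing so that the spring-loaded spindle is held all the way in, and finish like that, still holding the knob and pressing it down. Do not turn the spindle from its setting, and leave the griddle, salt jar and turner where they are.

Things in the scene. Friction and masses are not known exactly. Their poses are not given: they have to be found in the camera images.
- knob_center (a point): Loose black plastic cooker knob, bore down on the dish floor. 36 mm high, 26 mm wide between flat upright sides (along its y; grip these); reaches 20 mm back and 30 mm forward of its axis along x; the front 12 mm is a nose 12 mm wide, with a white pointer line on top. Point: on the axis, 18 mm above the underside; x to the nose, z up. About 60 g.
- knob_bore (a point): Centre of the bore's mouth in the knob's underside, 18 mm below the knob's centre point; same axes. The bore is 18 mm deep (it ends at the height of the centre point) and D-shaped: 14 mm across the rounded part, with its flat 2.9 mm from the axis on the nose side.
- spindle_tip (a point): Centre of the top end of the hob's bare upright D-shaped metal spindle, 98 mm above the counter, 28 mm above the hob. 12 mm diameter, one flat 2 mm from the axis, top 2.5 mm bevelled by 1.7 mm. x points out of the flat, z up. When the knob is fully home its bore's end sits on this tip: the knob's centre point is here, its nose pointing as the flat faces.
- spindle (a joint): How far the spindle is pressed down, in m: 0 free, 0.005 all the way in. Its spring resists with 3 N at first and 8 N when all the way in, then it meets a hard stop.
- collar_nose (a point): Tip of the nose of the dark steel collar (26 mm disc, 2 mm thick) round the foot of the spindle, 24 mm from the spindle's axis, on the side of the spindle's flat. The collar turns with the spindle (stiffly) but does not go down with it; it shows the setting.
- hob: Steel gas hob with one burner, fixed, 360 x 260 x 70 mm; origin on the counter straight below the spindle; reaches 90 mm from there along its -x (towards the robot) and 270 mm along +x. The pan support with the griddle begins 85 mm from the spindle.
- dish: Loose round aluminium dish, 148 mm across the rim, 13 mm high; floor 3 mm thick and 126 mm across inside; origin at the centre of its underside. The knob stands near its middle.
- griddle: Round dark griddle, 210 mm across, 18 mm high, with a straight handle, on the hob's pan support, rim 108 mm above the counter. Origin at the centre of its underside. Leave alone.
- jar: Glass salt jar with a steel twist cap, 68 mm across, 100 mm high, on the counter beside the hob on the side away from the dish. Origin at the centre of its underside. Leave alone.
- turner: Blue turner lying on the counter at the far left. Leave alone.
There are look-alikes about, which are no part of the job. Of the things that look like the part that bears knob_center, the smallest one is meant.

How it is judged:
On the way, in this order (a step that is already met when the one before it is completed fails the run):
1. the knob is lifted clear of the dish, in the gripper (height (world z) of knob_center above 0.06 m and contact force between the fingers and knob above 1 N), for 0.1 s.
2. the knob is fully home on the spindle (z of knob_center in the frame of spindle_tip below 0.002 m and distance between knob_center and spindle_tip below 0.004 m and angle between the x axis of knob_center and the x axis of spindle_tip, either way round below 0.3 rad), for 0.1 s.
At the end, for the whole second after the job is handed in: Knob home (centre within 4 mm of the spindle tip, at most 2 mm above it, upright within 7 degrees, nose along the flat within 17 degrees), spindle held in by over 4 of 5 mm, fingers bearing on the knob with over 3 N, collar nose within 9 mm (21 degrees) of its start (all of step 2 and angle between knob_center's own z axis and vertical below 0.12 rad and value of joint spindle above 0.004 m and contact force between the fingers and knob above 3 N and contact force between knob and hob above 2 N and distance of collar_nose from where it was at the start of the episode below 0.009 m); the arm keeps its last pose, push and grip.
It fails at once if the griddle is shoved more than 30 mm (distance of griddle from where it was at the start of the episode above 0.03 m).
It fails at once if the salt jar is shoved more than 30 mm or tipped (distance of jar from where it was at the start of the episode above 0.03 m or angle between jar's own z axis and vertical above 0.5 rad).
It fails at once if the turner is shoved more than 40 mm (distance of turner from where it was at the start of the episode above 0.04 m).
It also fails if it takes over 38 s, if anything falls off the work surface, if the arm or the gripper's body presses on something with over 40 N, if the wrist force passes 120 N, or if a joint passes its speed limit or range.

## Working session

There is one attempt and no reset: what is moved stays moved. The work goes in short steps, Python scripts to look and compute and a tool call to move; the robot and the scene stay as the last step left them, time stands still between calls to the robot, and variables do not carry over. Pictures are saved under pics/ and viewed, at most 10 in all, crops included, and the job is handed in when it is done.

Besides the shell and the picture viewer there is one more tool, called as name([rows], argument=value, ...), one row to a line, values as JSON. drive_tool: Moves the arm, as the interface text tells. Its arguments: {"type":"object","properties":{"increments":{"type":"array"},"grip_force":{"type":"number"}},"required":["increments"]}

```bash
mkdir -p pics
cat > h.py <<'E'
import numpy as np, cv2, pickle
from scipy.spatial.transform import Rotation as R
from workcell import bot
def shot(name, tag):
    s=bot.read_state(); c=bot.read_camera(name); c['state']=s
    cv2.imwrite(f'pics/{tag}.png', c['pixels'][:,:,::-1]); pickle.dump(c,open(f'pics/{tag}.pkl','wb')); return c
def load(tag): return pickle.load(open(f'pics/{tag}.pkl','rb'))
def pix2world(c,u,v,z):
    """intersection of pixel ray with plane of height z"""
    f=240/np.tan(np.radians(c['fovy'])/2); d=np.array([(u-c['cx'])/f,(v-c['cy'])/f,1.])
    if 'hand_eye' in c:
        r=np.hypot(d[0],d[1]); d=np.array([0,0,1.]) if r==0 else np.r_[d[:2]/r*np.sin(r),np.cos(r)]
        T=np.eye(4);T[:3,:3]=R.from_rotvec(c['state']['tcp_rot']).as_matrix();T[:3,3]=c['state']['tool_pos'];T=T@c['hand_eye']
    else: T=np.linalg.inv(c['camera_from_world'])
    w=T[:3,:3]@d; o=T[:3,3]; return o+w*(z-o[2])/w[2]
E
python3 - <<'E'
from h import *
a=shot('top','top0');b=shot('wrist','w0');c=shot('scene','s0')
print(a['fovy'],b['fovy'],b['hand_eye'],b['state'])
print(np.linalg.inv(a['camera_from_world'])[:3,3],np.linalg.inv(c['camera_from_world']))
E
```

```text
50.16842890650124 65.70646984690485 [[-1.02770804e-03 -9.64176374e-01 -2.65259992e-01  6.73262329e-02]
 [ 9.99999468e-01 -1.01366743e-03 -1.89826224e-04  7.14528535e-04]
 [-8.58594534e-05 -2.65260046e-01  9.64176903e-01  3.21368220e-02]
 [ 0.00000000e+00  0.00000000e+00  0.00000000e+00  1.00000000e+00]] {'time': 0.05, 'q': array([ 1.26713649e+00,  2.64734899e-01,  1.60538113e+00,  8.46848744e-06,
        1.27370141e+00, -3.68805928e-02]), 'joint_vel': array([-0.00079068,  0.00059188, -0.00123916,  0.00061726,  0.000955  ,
       -0.00097816]), 'joint_torque': array([-2.03090049e-04, -5.17026114e+01, -3.68842256e+01, -2.16346757e-04,
        7.09434898e-03, -1.22016871e-05]), 'tool_pos': array([0.17783086, 0.65079183, 0.40337005]), 'tcp_rot': array([-0.41776669, -3.11330129,  0.00344156]), 'wrist_force': array([-0.06690193, -0.07940666,  0.62978929]), 'torque': array([-0.05021801, -0.0263606 , -0.00968785]), 'grip_force': 0.0, 'width': 1.0004706919339157}
[0.47614134 0.10688494 1.39455273] [[-8.32333919e-01  3.23673895e-01 -4.49950504e-01  9.88596560e-01]
 [ 5.54274486e-01  4.86346486e-01 -6.75460502e-01  7.56158889e-01]
 [ 2.02915021e-04 -8.11604772e-01 -5.84206858e-01  6.32856202e-01]
 [ 0.00000000e+00  0.00000000e+00  0.00000000e+00  1.00000000e+00]]
```

View pics/top0.png

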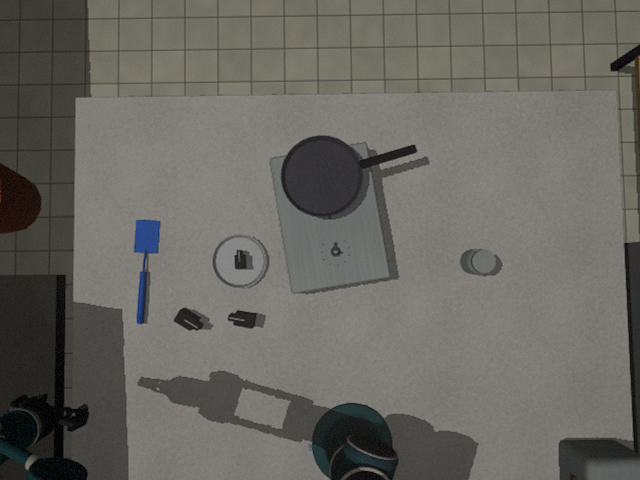

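View pics/w0.png

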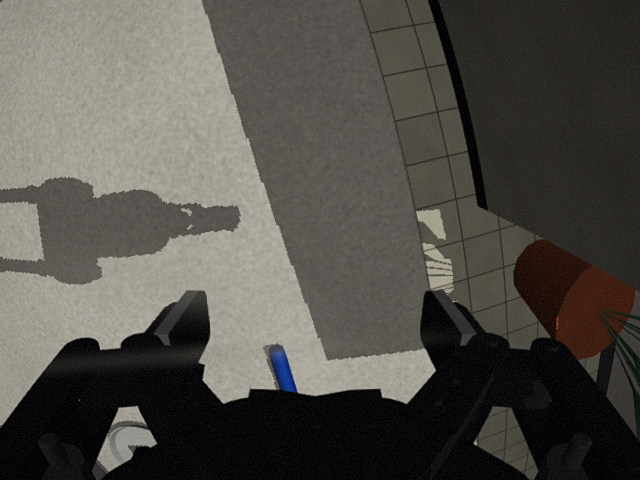

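The top view shows the dish at (241,261) with the smallest knob near (242,259). The spindle is at (337,249), the jar at (482,262) and the two larger look-alikes at (188,319) and (243,319). I'll enlarge the knob and spindle.

Run:
```python
from h import *
a=load('top0');p=a['pixels'][:,:,::-1]
k=cv2.resize(p[230:290,210:270],(400,400),interpolation=cv2.INTER_CUBIC);s=cv2.resize(p[220:280,307:367],(400,400),interpolation=cv2.INTER_CUBIC)
cv2.imwrite('pics/crop0.png',np.clip(np.hstack([k,s])*1.6,0,255).astype(np.uint8))
print('knob',pix2world(a,242,259,.039),'dish',pix2world(a,241,261,.013),'spindle',pix2world(a,337,249,.085),'jar',pix2world(a,484,262,.1))
for uv in [(270,157),(292,293),(398,278)]: print(pix2world(a,*uv,.07))
```

```text
knob [0.49370564 0.28312554 0.039     ] dish [0.48869824 0.28923338 0.013     ] spindle [0.51537282 0.03426354 0.085     ] jar [ 0.47719154 -0.33451856  0.1       ]
[0.75835909 0.20429912 0.07      ]
[0.4042197 0.1510108 0.07     ]
[ 0.43905486 -0.12230658  0.07      ]
```

View pics/crop0.png

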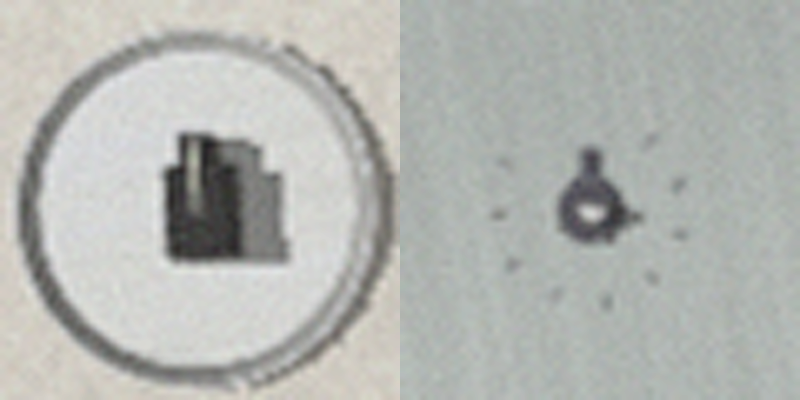

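The crop shows the knob axis at top-image px (239.5,261.6), with its nose pointing up (about world +x). The spindle is at (335.8,251.8) and its collar nose also points up. Next is a closer wrist view.

```bash
cat >> h.py <<'E'
def plan(pos,yaw=None):
    """turn about tool z, then tool-frame shift (mm) after that turn, to bring TCP to pos with tool x at world angle yaw"""
    s=bot.read_state(); M=R.from_rotvec(s['tcp_rot']).as_matrix(); y0=np.arctan2(M[1,0],M[0,0])
    t=0 if yaw is None else -((yaw-y0+np.pi)%(2*np.pi)-np.pi)
    M=M@R.from_rotvec([0,0,t]).as_matrix(); d=1000*M.T@(np.array(pos)-s['tool_pos'])
    print('tcp',s['tool_pos'].round(4),'yaw',y0.round(4),'tilt',np.degrees(np.arccos(-M[2,2])).round(2),'q',s['q'].round(2),'\n turn',round(t,4),'shift',d.round(1),'F',s['wrist_force'].round(1),'w',s['width'],s['grip_force'])
E
python3 - <<'E'
from h import *
a=load('top0');k=pix2world(a,239.5,261.6,.039);s=pix2world(a,335.8,251.8,.072);print(k,s)
plan([k[0],k[1],.28],np.pi)
E
```

```text
[0.4869317  0.28977569 0.039     ] [0.50858354 0.03675619 0.072     ]
tcp [0.1779 0.6509 0.4036] yaw 2.8748 tilt 0.1 q [ 1.27  0.26  1.61 -0.    1.27 -0.04] 
 turn -0.2668 shift [-309.1 -360.9  124.1] F [-0.4  0.  -0.3] w 0.9994083031154284 0.0
```

drive_tool([
  {"delta_pos": [0,0,0],"turn": -0.09,"jaw": 0.5},
  {"delta_pos": [0,0,0],"turn": -0.09,"jaw": 0.5},
  {"delta_pos": [0,0,0],"turn": -0.087,"jaw": 0.5},
  {"delta_pos": [-22,-26,9],"turn": 0,"jaw": 0.5},
  {"delta_pos": [-22,-26,9],"turn": 0,"jaw": 0.5},
  {"delta_pos": [-22,-26,9],"turn": 0,"jaw": 0.5},
  {"delta_pos": [-22,-26,9],"turn": 0,"jaw": 0.5},
  {"delta_pos": [-22,-26,9],"turn": 0,"jaw": 0.5},
])

```text
time: 0.82
tool_pos: [0.2885, 0.5198, 0.3589]
tcp_rot: [0.001, -3.141, 0.001]
wrist_force: [0.2, -0.4, -0.2]
width: 0.752
grip_force: 0.0
```

drive_tool([
  {"delta_pos": [-22,-26,9],"turn": 0,"jaw": 0.5},
  {"delta_pos": [-22,-26,9],"turn": 0,"jaw": 0.5},
  {"delta_pos": [-22,-26,9],"turn": 0,"jaw": 0.5},
  {"delta_pos": [-22,-26,9],"turn": 0,"jaw": 0.5},
  {"delta_pos": [-22,-26,9],"turn": 0,"jaw": 0.5},
  {"delta_pos": [-22,-26,9],"turn": 0,"jaw": 0.5},
  {"delta_pos": [-22,-26,9],"turn": 0,"jaw": 0.5},
  {"delta_pos": [-22,-26,9],"turn": 0,"jaw": 0.5},
])

```text
time: 1.48
tool_pos: [0.4647, 0.3117, 0.2871]
tcp_rot: [0.0, -3.141, 0.0]
wrist_force: [0.1, 1.1, 0.0]
width: 0.749
grip_force: 0.0
```

drive_tool([
  {"delta_pos": [-22,0,9],"turn": 0,"jaw": 0.5},
  {"delta_pos": [0,0,0],"turn": 0,"jaw": 0.5},
  {"delta_pos": [0,0,0],"turn": 0,"jaw": 0.5},
])

```text
time: 1.73
tool_pos: [0.4866, 0.3124, 0.2778]
tcp_rot: [-0.003, -3.14, 0.001]
wrist_force: [0.6, 0.3, 0.5]
width: 0.751
grip_force: 0.0
```

Run:
```python
from h import *
c=shot('wrist','w1'); plan([.487,.288,.28],np.pi)
p=c['pixels'][120:340,170:470,::-1]
cv2.imwrite('pics/w1c.png',cv2.resize(p,None,fx=2.6,fy=2.6,interpolation=cv2.INTER_CUBIC))
```

```text
tcp [0.486  0.3129 0.2782] yaw 3.1408 tilt 0.08 q [ 0.53  0.19  1.94  0.    1.01 -1.04] 
 turn -0.0008 shift [ -1.  -24.9  -1.8] F [ 0.  -0.2  0.1] w 0.7529264343921912 0.0
```

View pics/w1c.png

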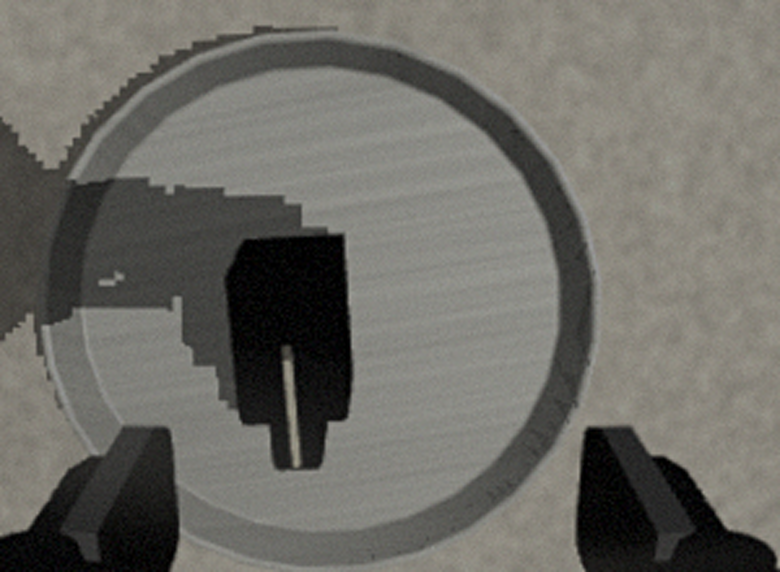

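The crop shows the knob with its pointer line from crop px (287,347) to (296,466) and the nose edge at (274..322,469). The nose points down in the picture, which is world +x.

Run:
```python
from h import *
c=load('w1')
for n,u,v in [('line0',287,347),('line1',296,466),('noseL',274,469),('noseR',322,468),('shL',241,424),('shR',347,420),('shLn',271,424),('shRn',327,421),('cornL',227,275),('cornR',350,380)]:
  print(n,pix2world(c,170+u/2.6,120+v/2.6,.039).round(4),pix2world(c,170+u/2.6,120+v/2.6,.003).round(4))
```

```text
line0 [0.4866 0.2928 0.039 ] [0.4983 0.2892 0.003 ]
line1 [0.5161 0.2939 0.039 ] [0.533  0.2906 0.003 ]
noseL [0.517  0.2887 0.039 ] [0.5339 0.2844 0.003 ]
noseR [0.5166 0.3001 0.039 ] [0.5335 0.2977 0.003 ]
shL [0.5055 0.2814 0.039 ] [0.5204 0.2758 0.003 ]
shR [0.5043 0.3061 0.039 ] [0.5191 0.3049 0.003 ]
shLn [0.5054 0.2884 0.039 ] [0.5204 0.2841 0.003 ]
shRn [0.5046 0.3015 0.039 ] [0.5194 0.2994 0.003 ]
cornL [0.4698 0.2798 0.039 ] [0.4786 0.274  0.003 ]
cornR [0.4945 0.3069 0.039 ] [0.5076 0.3058 0.003 ]
```

Knob axis is about (0.487,0.293) with yaw about 0.043. The sizes check out: 30 mm to the nose, 25–27 mm wide.

drive_tool([
  {"delta_pos": [-1,-20,0],"turn": -0.044,"jaw": 0.3},
  {"delta_pos": [0,0,15],"turn": 0,"jaw": 0.3},
  {"delta_pos": [0,0,25],"turn": 0,"jaw": 0.3},
  {"delta_pos": [0,0,25],"turn": 0,"jaw": 0.3},
  {"delta_pos": [0,0,20],"turn": 0,"jaw": 0.3},
  {"delta_pos": [0,0,10],"turn": 0,"jaw": 0.3},
  {"delta_pos": [0,0,0],"turn": 0,"jaw": 0.3},
  {"delta_pos": [0,0,0],"turn": 0,"jaw": 0.3},
])

```text
time: 2.45
tool_pos: [0.4865, 0.2938, 0.1839]
tcp_rot: [0.071, -3.14, 0.0]
wrist_force: [0.4, 0.2, 0.1]
width: 0.65
grip_force: 0.0
```

Run:
```python
from h import *
plan([.487,.293,.177],np.pi+.043)
```

```text
tcp [0.4865 0.2938 0.1839] yaw -3.0963 tilt 0.04 q [ 0.5   0.3   2.01  0.    0.83 -1.12] 
 turn 0.0023 shift [-0.5 -0.8  6.9] F [0.4 0.2 0.1] w 0.6499318650020681 0.0
```

drive_tool([
  {"delta_pos": [-0.5,-0.5,7],"turn": 0,"jaw": 0.3},
  {"delta_pos": [0,0,0],"turn": 0,"jaw": -0.2},
  {"delta_pos": [0,0,0],"turn": 0,"jaw": -1},
  {"delta_pos": [0,0,0],"turn": 0,"jaw": -1},
  {"delta_pos": [0,0,0],"turn": 0,"jaw": -1},
  {"delta_pos": [0,0,0],"turn": 0,"jaw": -1},
  {"delta_pos": [0,0,0],"turn": 0,"jaw": -1},
  {"delta_pos": [0,0,0],"turn": 0,"jaw": -1},
], grip_force=60)

```text
time: 3.12
tool_pos: [0.4882, 0.293, 0.1777]
tcp_rot: [-0.069, 3.139, 0.001]
wrist_force: [-0.2, -0.1, 5.4]
width: 0.297
grip_force: 59.5
```

drive_tool([
  {"delta_pos": [0,0,0],"turn": 0,"jaw": -1},
  {"delta_pos": [0,0,0],"turn": 0,"jaw": -1},
  {"delta_pos": [0,0,0],"turn": 0,"jaw": -1},
])

```text
time: 3.37
tool_pos: [0.4881, 0.293, 0.1777]
tcp_rot: [-0.069, 3.139, 0.001]
wrist_force: [0.3, -0.4, 5.6]
width: 0.296
grip_force: 59.5
```

drive_tool([
  {"delta_pos": [0,0,-12],"turn": 0,"jaw": -1},
  {"delta_pos": [0,0,-20],"turn": 0,"jaw": -1},
  {"delta_pos": [0,0,-25],"turn": 0,"jaw": -1},
  {"delta_pos": [0,0,-25],"turn": 0,"jaw": -1},
  {"delta_pos": [0,0,-25],"turn": 0,"jaw": -1},
  {"delta_pos": [0,0,-25],"turn": 0,"jaw": -1},
  {"delta_pos": [0,0,0],"turn": 0,"jaw": -1},
  {"delta_pos": [0,-15,0],"turn": 0,"jaw": -1},
])

```text
time: 4.03
tool_pos: [0.4889, 0.2792, 0.3113]
tcp_rot: [-0.072, 3.136, 0.005]
wrist_force: [0.3, -0.2, -0.7]
width: 0.291
grip_force: 59.1
```

drive_tool([
  {"delta_pos": [-4,-33,0],"turn": 0,"jaw": -1},
  {"delta_pos": [-4,-34,0],"turn": 0,"jaw": -1},
  {"delta_pos": [-4,-34,0],"turn": 0,"jaw": -1},
  {"delta_pos": [-4,-34,0],"turn": 0,"jaw": -1},
  {"delta_pos": [-4,-34,0],"turn": 0,"jaw": -1},
  {"delta_pos": [-5,-30,0],"turn": 0,"jaw": -1},
  {"delta_pos": [-5,-30,0],"turn": 0,"jaw": -1},
  {"delta_pos": [-2,-12,0],"turn": 0,"jaw": -1},
])

```text
time: 4.7
tool_pos: [0.53, 0.0346, 0.3071]
tcp_rot: [0.066, -3.138, 0.003]
wrist_force: [0.4, -0.3, -0.4]
width: 0.296
grip_force: 59.1
```

drive_tool([
  {"delta_pos": [0,0,0],"turn": 0,"jaw": -1},
  {"delta_pos": [0,0,0],"turn": 0,"jaw": -1},
])

```text
time: 4.87
tool_pos: [0.5301, 0.0376, 0.3075]
tcp_rot: [0.066, -3.138, -0.001]
wrist_force: [-0.7, -0.1, -0.8]
width: 0.299
grip_force: 59.1
```

Run:
```python
from h import *
c=shot('wrist','w2'); plan([.509,.037,.31],np.pi)
p=c['pixels'][140:380,180:460,::-1]
cv2.imwrite('pics/w2c.png',np.clip(cv2.resize(p,None,fx=2.5,fy=2.5,interpolation=cv2.INTER_CUBIC)*1.5,0,255).astype(np.uint8))
```

```text
tcp [0.5301 0.0384 0.3077] yaw -3.0983 tilt 0.13 q [ 0.03  0.08  2.01  0.    1.06 -1.59] 
 turn 0.0433 shift [21.1 -1.4 -2.3] F [-0.5 -0.3 -0.3] w 0.294476449514367 59.147459864616394
```

View pics/w2c.png

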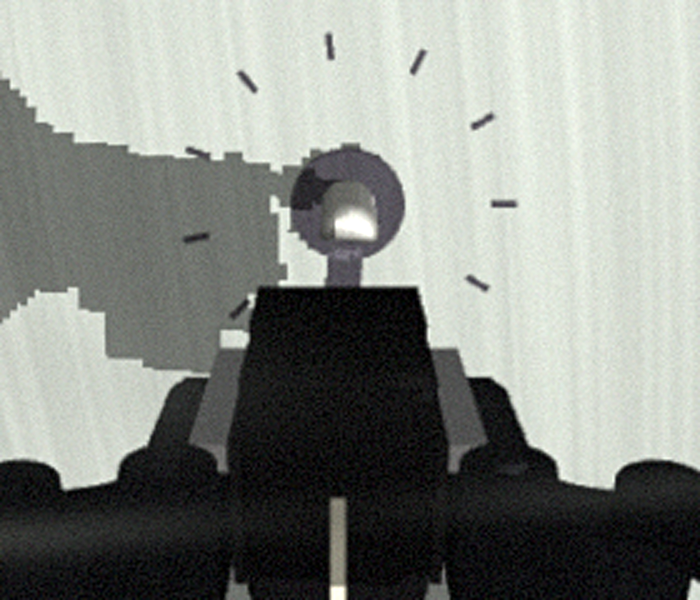

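The crop shows the collar disc centred at (347,203) with radius 57. The spindle's top has its flat facing down, the collar nose stem is centred near (345,275), and the knob's lower back edge runs (258..420,287). I'll compute from these and take a second view 45 mm further forward that shows the nose tip.

drive_tool([
  {"delta_pos": [-20,0,0],"turn": 0.04,"jaw": -1},
  {"delta_pos": [-25,0,0],"turn": 0,"jaw": -1},
  {"delta_pos": [0,0,0],"turn": 0,"jaw": -1},
  {"delta_pos": [0,0,0],"turn": 0,"jaw": -1},
])

```text
time: 5.25
tool_pos: [0.5762, 0.0408, 0.3083]
tcp_rot: [0.01, -3.141, -0.001]
wrist_force: [-0.7, -0.9, 0.4]
width: 0.297
grip_force: 59.1
```

Run:
```python
from h import *
c=load('w2'); P=lambda u,v,z: pix2world(c,180+u/2.5,140+v/2.5,z)
print('collar c,l,r,t',*[P(u,v,.072).round(4) for u,v in [(347,203),(290,203),(405,203),(347,147),(345,275)]])
z=c['state']['tool_pos'][2]-.1747
s=c['state'];M=R.from_rotvec(s['tcp_rot']).as_matrix()
print('in tool mm: backL,backR,mid',*[(1000*M.T@(P(u,v,zz)-s['tool_pos'])).round(1) for u,v,zz in [(258,287,z),(420,287,z),(338,497,z+.036),(338,590,z+.036),(232,460,z+.036),(446,460,z+.036)]])
c=shot('wrist','w3'); plan([.509,.037,.31],np.pi)
p=c['pixels'][60:260,200:440,::-1]
cv2.imwrite('pics/w3c.png',np.clip(cv2.resize(p,None,fx=3,fy=3,interpolation=cv2.INTER_CUBIC)*1.5,0,255).astype(np.uint8))
```

```text
collar c,l,r,t [0.5097 0.0399 0.072 ] [0.5102 0.0271 0.072 ] [0.5091 0.053  0.072 ] [0.4969 0.0394 0.072 ] [0.5266 0.0402 0.072 ]
in tool mm: backL,backR,mid [ 19.9 -12.  174.7] [ 19.9  14.3 174.8] [  2.4   0.9 138.7] [-13.1   0.9 138.7] [  8.  -12.9 138.7] [  7.9  15.  138.7]
tcp [0.5754 0.0406 0.3081] yaw -3.1356 tilt 0.1 q [ 0.03  0.16  1.92  0.    1.07 -1.55] 
 turn 0.006 shift [66.4 -3.6 -1.8] F [ 0.8 -0.1 -0.4] w 0.2919777915789297 59.121495857834816
```

View pics/w3c.png

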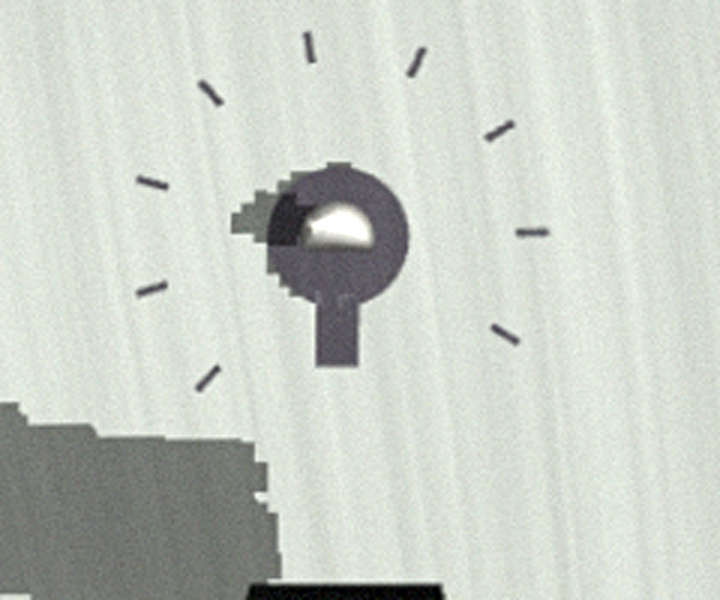

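The collar centre is at crop (338,235) and the nose tip at (337,366), so the flat faces nearly world +x.

Run:
```python
from h import *
c=load('w3'); P=lambda u,v,z: pix2world(c,200+u/3,60+v/3,z)
C=P(338,235,.072);N=P(337,366,.072);print(C,N,np.linalg.norm(N-C),np.arctan2(N[1]-C[1],N[0]-C[0]))
print('l,r,t',*[P(u,v,.072).round(4) for u,v in [(268,235),(409,235),(338,164)]])
print('tip',P(337,240,.098), P(302,248,.098),P(373,248,.098),P(338,203,.098))
s=bot.read_state();M=R.from_rotvec(s['tcp_rot']).as_matrix();print('tool',1000*M.T@(C-s['tool_pos']),[(1000*M.T@(P(u,585,.1335)-s['tool_pos'])).round(1) for u in (248,443)])
```

```text
[0.51015114 0.04015456 0.072     ] [0.53427488 0.0400764  0.072     ] 0.024123865440270106 -0.003240224389937627
l,r,t [0.5101 0.0275 0.072 ] [0.51  0.053 0.072] [0.4971 0.0401 0.072 ]
tip [0.51081664 0.04013678 0.098     ] [0.51210361 0.03460211 0.098     ] [0.5120574  0.04583899 0.098     ] [0.50490033 0.04026744 0.098     ]
tool [ 6.48529218e+01 -1.50187242e-01  2.36188727e+02] [array([ 18.9, -12.1, 174.6]), array([ 18.8,  14.3, 174.6])]
```

drive_tool([
  {"delta_pos": [22,-0.5,0],"turn": 0.009,"jaw": -1},
  {"delta_pos": [22,-0.5,0],"turn": 0,"jaw": -1},
  {"delta_pos": [22,-0.5,0],"turn": 0,"jaw": -1},
  {"delta_pos": [0,0,15],"turn": 0,"jaw": -1},
  {"delta_pos": [0,0,14],"turn": 0,"jaw": -1},
  {"delta_pos": [0,0,0],"turn": 0,"jaw": -1},
  {"delta_pos": [0,0,0],"turn": 0,"jaw": -1},
  {"delta_pos": [0,0,0],"turn": 0,"jaw": -1},
])

```text
time: 5.97
tool_pos: [0.5096, 0.0383, 0.2801]
tcp_rot: [0.007, 3.142, 0.0]
wrist_force: [1.0, -0.3, -0.6]
width: 0.293
grip_force: 59.1
```

Run:
```python
from h import *
plan([.5096,.0391,.2747],np.pi-.003)
```

```text
tcp [0.5096 0.0383 0.2801] yaw 3.1374 tilt 0.0 q [ 0.03  0.07  2.07  0.    1.   -1.54] 
 turn -0.0012 shift [0.  0.8 5.4] F [ 1.  -0.3 -0.6] w 0.29305276115963114 59.11994129419327
```

drive_tool([
  {"delta_pos": [0,0.8,3],"turn": 0,"jaw": -1},
  {"delta_pos": [0,0,3],"turn": 0,"jaw": -1},
  {"delta_pos": [0,0,3],"turn": 0,"jaw": -1},
  {"delta_pos": [0,0,2],"turn": 0,"jaw": -1},
  {"delta_pos": [0,0,0],"turn": 0,"jaw": -1},
  {"delta_pos": [0,0,0],"turn": 0,"jaw": -1},
])

```text
time: 6.47
tool_pos: [0.5098, 0.0387, 0.2684]
tcp_rot: [-0.008, -3.141, 0.0]
wrist_force: [0.1, -0.1, 0.4]
width: 0.298
grip_force: 59.1
```

drive_tool([
  {"delta_pos": [0,0,3],"turn": 0,"jaw": -1},
  {"delta_pos": [0,0,3],"turn": 0,"jaw": -1},
  {"delta_pos": [0,0,3],"turn": 0,"jaw": -1},
  {"delta_pos": [0,0,3],"turn": 0,"jaw": -1},
  {"delta_pos": [0,0,0],"turn": 0,"jaw": -1},
  {"delta_pos": [0,0,0],"turn": 0,"jaw": -1},
])

```text
time: 6.97
tool_pos: [0.5096, 0.0388, 0.2563]
tcp_rot: [-0.008, -3.141, 0.0]
wrist_force: [0.2, -0.6, -0.2]
width: 0.296
grip_force: 59.1
```

The knob is sliding on freely. Next I press through the spring in small steps.

drive_tool([
  {"delta_pos": [0,0,2],"turn": 0,"jaw": -1},
  {"delta_pos": [0,0,1],"turn": 0,"jaw": -1},
  {"delta_pos": [0,0,0],"turn": 0,"jaw": -1},
  {"delta_pos": [0,0,0],"turn": 0,"jaw": -1},
])

```text
time: 7.3
tool_pos: [0.5101, 0.0388, 0.2541]
tcp_rot: [0.008, 3.141, 0.0]
wrist_force: [-1.3, 0.5, 2.3]
width: 0.297
grip_force: 59.2
```

drive_tool([
  {"delta_pos": [0,0,2],"turn": 0,"jaw": -1},
  {"delta_pos": [0,0,1],"turn": 0,"jaw": -1},
  {"delta_pos": [0,0,0],"turn": 0,"jaw": -1},
  {"delta_pos": [0,0,0],"turn": 0,"jaw": -1},
])

```text
time: 7.63
tool_pos: [0.5101, 0.0388, 0.2512]
tcp_rot: [0.007, 3.141, 0.0]
wrist_force: [-0.9, 0.3, 4.8]
width: 0.292
grip_force: 59.5
```

drive_tool([
  {"delta_pos": [0,0,1],"turn": 0,"jaw": -1},
  {"delta_pos": [0,0,1],"turn": 0,"jaw": -1},
  {"delta_pos": [0,0,0],"turn": 0,"jaw": -1},
  {"delta_pos": [0,0,0],"turn": 0,"jaw": -1},
])

```text
time: 7.97
tool_pos: [0.5102, 0.0388, 0.2495]
tcp_rot: [0.008, 3.141, 0.0]
wrist_force: [-1.2, -0.5, 7.1]
width: 0.294
grip_force: 60.2
```

drive_tool([
  {"delta_pos": [0,0,1],"turn": 0,"jaw": -1},
  {"delta_pos": [0,0,0],"turn": 0,"jaw": -1},
  {"delta_pos": [0,0,0],"turn": 0,"jaw": -1},
])

```text
time: 8.22
tool_pos: [0.5103, 0.0388, 0.2493]
tcp_rot: [0.007, 3.141, -0.0]
wrist_force: [-3.4, 0.5, 12.6]
width: 0.293
grip_force: 60.9
```

The force jumped to 12.6 N with almost no travel, which means the hard stop. I'll add slight preload and check the result.

drive_tool([
  {"delta_pos": [0,0,0.5],"turn": 0,"jaw": -1},
  {"delta_pos": [0,0,0],"turn": 0,"jaw": -1},
  {"delta_pos": [0,0,0],"turn": 0,"jaw": -1},
  {"delta_pos": [0,0,0],"turn": 0,"jaw": -1},
])

```text
time: 8.55
tool_pos: [0.5103, 0.0388, 0.2492]
tcp_rot: [0.007, 3.14, 0.0]
wrist_force: [-5.4, 0.7, 15.1]
width: 0.3
grip_force: 61.0
```

Run:
```python
from h import *
c=shot('wrist','w4'); d=shot('scene','s4'); plan([.51,.04,.2493],np.pi)
f=240/np.tan(np.radians(d['fovy'])/2); q=d['camera_from_world']@np.array([.51,.04,.09,1]); u,v=(np.array([f*q[0]/q[2]+d['cx'],f*q[1]/q[2]+d['cy']])).astype(int); print(u,v)
a=cv2.resize(c['pixels'][180:380,220:420,::-1],(400,400)); b=cv2.resize(d['pixels'][max(v-50,0):v+50,max(u-50,0):u+50,::-1],(400,400),interpolation=cv2.INTER_CUBIC)
cv2.imwrite('pics/chk.png',np.clip(np.hstack([a,b])*1.6,0,255).astype(np.uint8))
```

```text
tcp [0.5103 0.0388 0.2492] yaw 3.1369 tilt 0.07 q [ 0.03  0.11  2.1  -0.    0.93 -1.54] 
 turn -0.0047 shift [ 0.3  1.2 -0.1] F [-5.  -0.4 14.5] w 0.2967722215687078 61.03347681462765
313 217
```

View pics/chk.png

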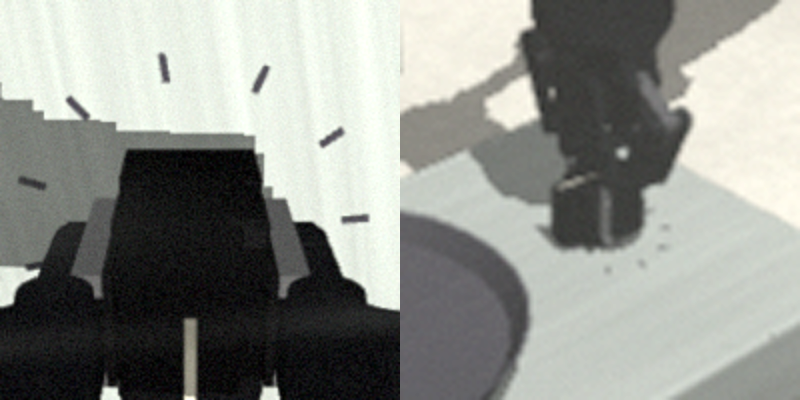

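The picture shows the knob square in the fingers and seated low over the collar. The tool height of 0.2492 m matches home plus 5 mm of spindle travel, and the push is about 15 N, so I'm handing it in.

```bash
python3 -c "
from workcell import bot
print(bot.finish_job())"
```

```text
the job is handed in; nothing more can be done
None
```

I handed the job in with the knob home on the spindle, pressed against its hard stop at about 15 N and still gripped at about 60 N; no verdict came back.

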